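Show which objective goes in the empty port

ROBOT

A 6-joint arm with a two-finger parallel gripper is mounted at the origin on the work surface. World frame = base frame: x ahead of the robot, y to its left, z up, the work surface at z = 0. Lengths are in m, angles in degrees, forces in N, time in s.
With the tool pointing down it reaches from about 0.375 to 0.9 m from the base axis. Payload 3.1 kg.
Tool frame: the origin (TCP) lies on the centre line of the jaws, within the pads' length; the fingertips stand 8 mm ahead of it and the grasp point (between the pads) lies 11 mm behind it (bot.tip_extent is the distance from the TCP to the fingertips, in m); z points along the fingers, y is the line along which they close (so a half turn about z gives the same grasp; the last joint's range is limited). The gripper opens to 87 mm and grips with 3 to 60 N. Pads are 19 mm wide; open, the fingers measure 117 mm over their backs; the gripper's body (75 mm by 190 mm) begins 51 mm behind the grasp point.
Start: joints at [57.783, 30.224, 82.088, -0, 67.689, -10.227], TCP at [0.234, 0.58, 0.231] pointing down, gripper open.
Joint ranges: [-176.69, 176.69], [-43.24, 126.21], [12.49, 139.97], [-82, 262], [0, 151.66], [-163.58, 163.58]. Speed limits (degrees/s): [159.86, 159.86, 180, 180, 180, 180].

INTERFACE

Orientations are given as a 3x3 rotation matrix whose columns are the frame's x, y, z axes.
In Python, from rig import bot, vision, workorder gives the robot as it stands.
- The arm moves only by the shell command python3 -m handwheel 'ROWS'. ROWS is JSON, a list of rows, each an object with "delta_rot": the turn, a rotation vector about the tool's x, y, z in rad, a list of three; "xyz": the shift along the tool's x, y, z in mm, a list of three; "hand": the closure, from -1 (fully open) to 1 (shut). A call has exactly 5 rows; each row is the pose to reach, as a shift and turn from the pose commanded when the call began, along the tool's axes at that moment; what a row does not reach only later rows make up. A row lasts 1/8 s, in which the tool goes at most 62.5 mm and 10.7 degrees, less where a joint would pass 70% of its speed; a pose out of reach is approached as far as the arm can. A call with a gripper value outside its range is refused whole. The fingers move at their own pace and stop on an object; the grip force is fixed at half the most. Time passes only in rows, so rows that repeat a pose let the fingers close, or fill a call up. It gives the time, the measured TCP pose, the force, the opening and the grip force at its end, in the units of the state.
- bot.read_state(): the state, without advancing time (a new reading comes with each control period).
- vision.capture(name): name is "side" or "top"; returns the picture (480x640x3 uint8, red, green, blue); there is no depth.
- vision.camera_model(name): a dict with "camera_matrix" (3x3 intrinsics, pixels), "camera_from_world" (4x4, takes a point from world to camera coordinates). Camera axes: x right, y up, looking along -z (the intrinsics and any distortion apply to the point x, -y, -z); pixel columns grow to the right and rows downward; lengths in m; the calibration is good to about 2 mm. A picture is of the moment at which its call begins. camera_model takes no time and is no camera call.
- workorder.hand_in(): hands the job in; it is judged then, once.
The state is a dict: "time_s": time; "joint_positions": joint angles; "qvel": joint speeds; "tau": joint torques, N m; "position": TCP position; "tcp_rot": TCP orientation; "force": force on the tool from outside, world axes, zero at the start; "moment": the same for the moment, N m; "opening": opening from 0.0 (shut) to 1.0 (fully open); "grasp_force": force on a finger pad.
Only numpy, scipy, OpenCV 4.12 (cv2) and the standard library are available. Lean on these libraries where they do the work, as an engineer would, in place of code of your own. Each camera call takes 0.05 s, during which the arm holds its last target. There are 200 camera calls.

TASK

Show a colleague which objective to fit and where: bring your fingertips just above the top of the red-banded objective in the rack, about 2 cm clear of it, and point there for at least two seconds, then rise and point down in the same way at the open brass-ringed port of the nosepiece for at least two seconds, and finish there, still pointing at it. Touch nothing: lift or move no objective, do not turn the nosepiece, and do not come down low over any other objective or over a white-capped port.

Things in the scene. Friction and masses are not known exactly. Their poses are not given: they have to be found in the camera images.
- red_tip (a point): Centre of the top face of the red-banded microscope objective: a loose, upright aluminium barrel 27 mm in diameter and 46 mm tall with a tapered nose and red bands. It stands in a hole of the rack, with its top 62 mm above the work surface. z up. This is the one to point at first.
- yellow_tip (a point): The same point of the yellow-banded objective, same size, in another hole of the rack (leave alone). z up.
- blue_tip (a point): The same point of the blue-banded objective, same size, in another hole of the rack (leave alone). z up.
- green_tip (a point): The same point of the green-banded objective, same size, in another hole of the rack (leave alone). z up.
- rack: Fixed wooden rack block, 62 mm (x) by 250 mm (y) by 30 mm high, with four holes in a row along its y axis, 62 mm apart, one objective in each, in any order. Origin at the centre of its underside, on the work surface.
- open_port (a point): Centre of the mouth of the open port of the nosepiece: a raised brass ring, 30 mm outside diameter, round a dark hole, its rim 53 mm above the work surface. z up. This is where to point second.
- cap1 (a point): Centre of the top of one white dust cap, 31 mm in diameter, on the nosepiece, 58 mm above the work surface (leave alone). z up.
- cap2 (a point): The same for the second white dust cap, opposite the open port.
- cap3 (a point): The same for the third white dust cap.
- stand: Round grey stand, 144 mm in diameter at the foot, fixed on the work surface, 30 mm high; origin at the centre of its underside. On it lies the nosepiece: a dark disc with an aluminium rim, 122 mm in diameter, top face 48 mm above the work surface, ports up, free to turn about the upright axis through this origin if pushed. It has four ports, 39 mm from that axis and 90 degrees apart: one open with a brass ring, three closed with white caps.
- eyepiece_mid (a point): Centre of a loose black eyepiece, 35 mm in diameter and 46 mm tall, that stands upright on the work surface beyond the work, 23 mm below this point (leave alone).

How it is judged:
By the outcome, as a careful person would: the job done as asked, in the order asked, and still so for the second after the job is handed in, with the robot touching nothing.
It also fails if it takes over 46 s, if anything falls off the work surface, if the arm or the gripper's body presses on something with over 40 N, if the wrist force passes 120 N, or if a joint passes its speed limit or range.

## Working session

There is one attempt and no reset: what is moved stays moved. The work goes in short steps, Python scripts to look and compute and a shell command to move; the robot and the scene stay as the last step left them, time stands still between calls to the robot, and variables do not carry over. Pictures are saved under pics/ and viewed, at most 10 in all, crops included, and the job is handed in when it is done.

```bash
mkdir -p pics; python3 - <<'E'
from rig import bot, vision
import cv2, numpy as np
for n in("top","side"):
    cv2.imwrite(f"pics/{n}0.png",vision.capture(n)[:,:,::-1]); m=vision.camera_model(n); print(n,np.round(m["camera_matrix"],1).tolist(),np.round(m["camera_from_world"],3).tolist(),[k for k in m])
s=bot.read_state();print(s["time_s"],np.round(s["position"],4),np.round(s["tcp_rot"],3).tolist(),s["opening"],bot.tip_extent)
E
```

```text
top [[479.5, 0.0, 319.8], [0.0, 479.5, 231.1], [0.0, 0.0, 1.0]] [[-0.025, -1.0, 0.013, 0.011], [0.993, -0.023, 0.112, -0.638], [-0.112, 0.016, 0.994, -0.748], [0.0, 0.0, 0.0, 1.0]] ['camera_matrix', 'camera_from_world']
side [[521.6, 0.0, 316.0], [0.0, 521.6, 243.1], [0.0, 0.0, 1.0]] [[0.823, -0.568, 0.017, -0.527], [0.316, 0.482, 0.818, -0.232], [-0.473, -0.667, 0.576, -0.563], [0.0, 0.0, 0.0, 1.0]] ['camera_matrix', 'camera_from_world']
0.1 [0.2336 0.579  0.2297] [[-0.927, 0.374, -0.001], [0.374, 0.927, -0.002], [0.0, -0.002, -1.0]] 0.9988249347434417 0.008
```

View pics/top0.png

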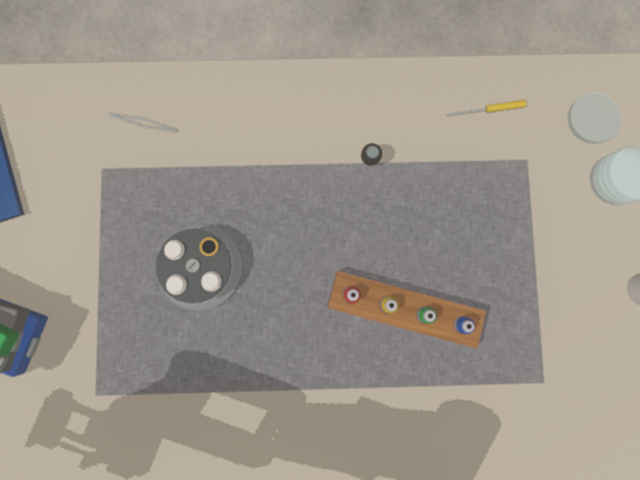

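View pics/side0.png

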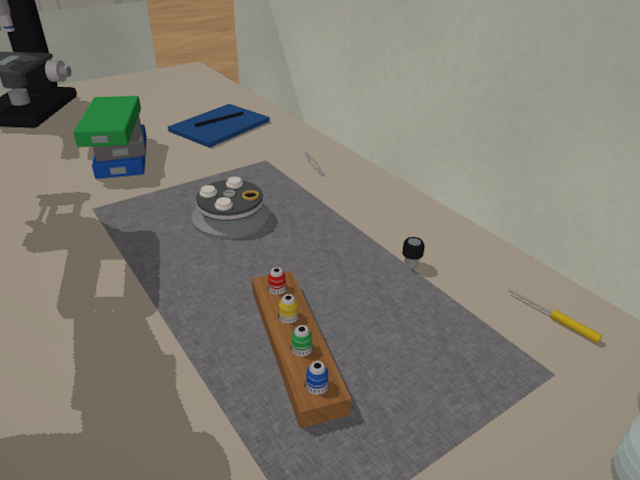

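The top view shows the red tip near (353,295) and the brass port near (209,246). In the side view they are near (277,271) and (250,195). I'll enlarge these areas to read them more closely.

```bash
python3 - <<'E'
import cv2, numpy as np
T=cv2.imread("pics/top0.png");S=cv2.imread("pics/side0.png")
c=lambda I,u,v:cv2.resize(I[v-18:v+19-1,u-25:u+25],(400,288),interpolation=cv2.INTER_CUBIC)
cv2.imwrite("pics/crop.png",np.vstack([np.hstack([c(T,353,295),c(T,209,246)]),np.hstack([c(S,277,275),c(S,250,195)])]))
E
```

```text
(no output)
```

View pics/crop.png

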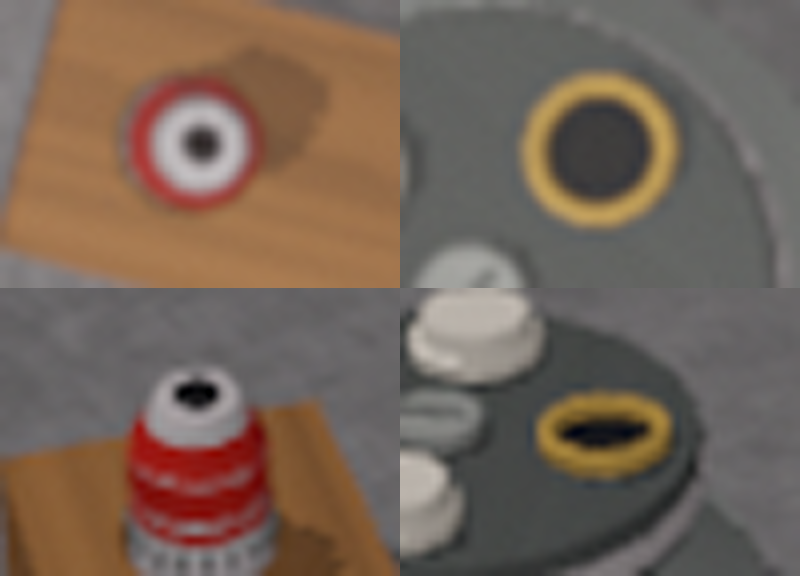

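The crops put the red tip at top (352.8,294.5) and side (276.1,269.8), and the port rim at top (208.5,246.1) and side (250,194.3).

```bash
cat > h.py <<'E'
from rig import bot, vision
import cv2, numpy as np
F=np.diag([1,-1,-1])
def P(n):
    m=vision.camera_model(n);return np.array(m["camera_matrix"])@F@np.array(m["camera_from_world"])[:3]
PT,PS=P("top"),P("side")
def tri(a,b):
    X=cv2.triangulatePoints(PT,PS,np.array(a,float).reshape(2,1),np.array(b,float).reshape(2,1))[:,0];return X[:3]/X[3]
def plane(Pm,uv,z): # ray at height z
    H=np.c_[Pm[:,0],Pm[:,1],Pm[:,2]*z+Pm[:,3]];q=np.linalg.solve(H,[*uv,1]);return q[:2]/q[2]
E
python3 - <<'E'
from h import *
for n,a,b,z in(("red",(352.8,294.5),(276.1,269.8),.062),("port",(208.5,246.1),(250,194.3),.053),("yellow",(391,305.5),(288,298),.062),("hub",(193,266),(229,194),.048),("capopp",(176,285),(208,190),.058),("eyep",(372,153),(414,242),.046)):
    X=tri(a,b);print(n,X.round(4),plane(PT,a,z).round(4),plane(PS,b,z).round(4))
s=bot.read_state();R=np.array(s["tcp_rot"]);p=np.array(s["position"])
for n in("top","side"):
    m=np.array(vision.camera_model(n)["camera_from_world"]);print(n,(-m[:3,:3].T@m[:3,3]).round(3))
E
```

```text
red [ 0.5341 -0.0529  0.062 ] [ 0.5343 -0.053 ] [ 0.5339 -0.0527]
port [0.6157 0.1737 0.0513] [0.616  0.1731] [0.6139 0.1713]
yellow [ 0.5161 -0.1123  0.0608] [ 0.5159 -0.1119] [ 0.5157 -0.1136]
hub [0.5853 0.1982 0.0496] [0.5853 0.1987] [0.5866 0.2007]
capopp [0.5562 0.2233 0.0549] [0.5558 0.2225] [0.5543 0.2179]
eyep [ 0.7648 -0.094   0.0458] [ 0.764  -0.0934] [ 0.7655 -0.0945]
top [0.55  0.008 0.814]
side [ 0.24  -0.563  0.523]
```

Triangulated heights match the text: 62.0 mm for red and 51.3 mm for the port. The spacings match too (red–yellow 62 mm, hub–port 39 mm). I'll close the fingers to point and travel at height toward red.

```bash
python3 -m handwheel '[{"delta_rot":[0,0,0],"xyz":[-30,-28,0],"hand":1},{"delta_rot":[0,0,0],"xyz":[-65,-60,0],"hand":1},{"delta_rot":[0,0,0],"xyz":[-100,-92,0],"hand":1},{"delta_rot":[0,0,0],"xyz":[-135,-124,0],"hand":1},{"delta_rot":[0,0,0],"xyz":[-170,-156,0],"hand":1}]'
python3 -m handwheel '[{"delta_rot":[0,0,0],"xyz":[-35,-32,0],"hand":1},{"delta_rot":[0,0,0],"xyz":[-70,-64,0],"hand":1},{"delta_rot":[0,0,0],"xyz":[-105,-96,0],"hand":1},{"delta_rot":[0,0,0],"xyz":[-140,-128,0],"hand":1},{"delta_rot":[0,0,0],"xyz":[-175,-160,0],"hand":1}]'
python3 -m handwheel '[{"delta_rot":[0,0,0],"xyz":[-35,-32,0],"hand":1},{"delta_rot":[0,0,0],"xyz":[-70,-64,0],"hand":1},{"delta_rot":[0,0,0],"xyz":[-105,-96,0],"hand":1},{"delta_rot":[0,0,0],"xyz":[-140,-128,0],"hand":1},{"delta_rot":[0,0,0],"xyz":[-170,-157,0],"hand":1}]'
cat >> h.py <<'E'
def go(t):
    s=bot.read_state();R=np.array(s["tcp_rot"]);p=np.array(s["position"]);print(s["time_s"],p.round(4),"shift mm",(R.T@(np.array(t)-p)*1000).round(1),R.round(3).tolist(),round(s["opening"],3))
E
python3 -c "
from h import *
go([.534,-.053,.09])
cv2.imwrite('pics/top1.png',cv2.resize(vision.capture('top')[210:390,260:500,::-1],None,fx=3,fy=3))"
```

```text
time_s: 0.72
position: [0.3335, 0.3697, 0.2303]
tcp_rot: [[-0.927, 0.374, -0.0], [0.374, 0.927, -0.0], [0.0, -0.0, -1.0]]
force: [0.8, 0.2, 0.8]
opening: 0.516
grasp_force: 0.0
time_s: 1.35
position: [0.4359, 0.1559, 0.2304]
tcp_rot: [[-0.927, 0.374, -0.0], [0.374, 0.927, 0.0], [0.0, -0.0, -1.0]]
force: [-0.9, -0.5, -0.3]
opening: 0.022
grasp_force: 0.0
time_s: 1.98
position: [0.5349, -0.0536, 0.2302]
tcp_rot: [[-0.927, 0.375, -0.0], [0.375, 0.927, 0.0], [0.0, 0.0, -1.0]]
force: [0.6, -0.6, 0.2]
opening: 0.003
grasp_force: 0.0
1.975 [ 0.5349 -0.0536  0.2302] shift mm [  0.9   0.2 140.2] [[-0.927, 0.375, -0.0], [0.375, 0.927, 0.0], [0.0, 0.0, -1.0]] 0.003
```

View pics/top1.png

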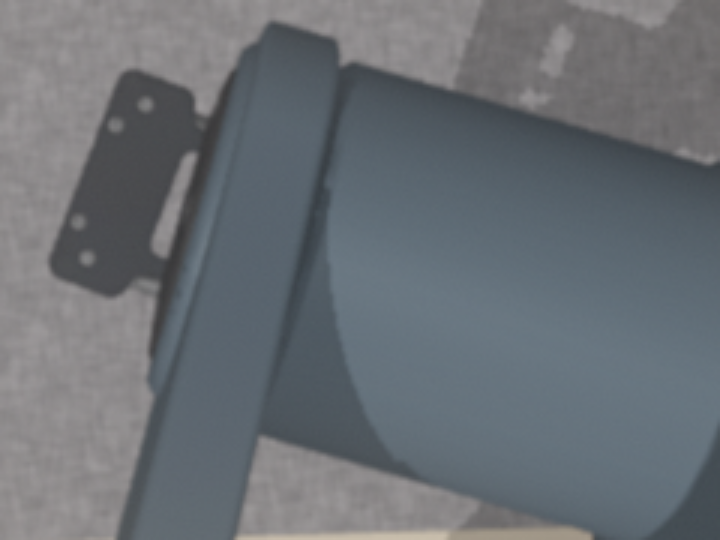

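The arm hides the target from the top camera, so I'll use the side view for checks. I'll descend most of the way, then look.

```bash
python3 -m handwheel '[{"delta_rot":[0,0,0],"xyz":[1,0,25],"hand":1},{"delta_rot":[0,0,0],"xyz":[1,0,50],"hand":1},{"delta_rot":[0,0,0],"xyz":[1,0,75],"hand":1},{"delta_rot":[0,0,0],"xyz":[1,0,100],"hand":1},{"delta_rot":[0,0,0],"xyz":[1,0,120],"hand":1}]'
python3 -c "
from h import *
go([.534,-.053,.09])
for q in ([.534,-.053,.102],[.534,-.053,.062]):
    x=PS@np.array(q+[1]);print(x[:2]/x[2])
cv2.imwrite('pics/side1.png',cv2.resize(vision.capture('side')[190:340,190:390,::-1],None,fx=4,fy=4))"
```

```text
time_s: 2.65
position: [0.5328, -0.0512, 0.1093]
tcp_rot: [[-0.927, 0.375, -0.001], [0.375, 0.927, 0.0], [0.002, -0.0, -1.0]]
force: [-0.1, 0.5, -0.6]
opening: 0.004
grasp_force: 0.0
2.65 [ 0.5328 -0.0512  0.1093] shift mm [-1.8 -1.2 19.3] [[-0.927, 0.375, -0.001], [0.375, 0.927, 0.0], [0.002, -0.0, -1.0]] 0.004
[275.51917801 247.09406302]
[276.2833203  269.88180712]
```

View pics/side1.png

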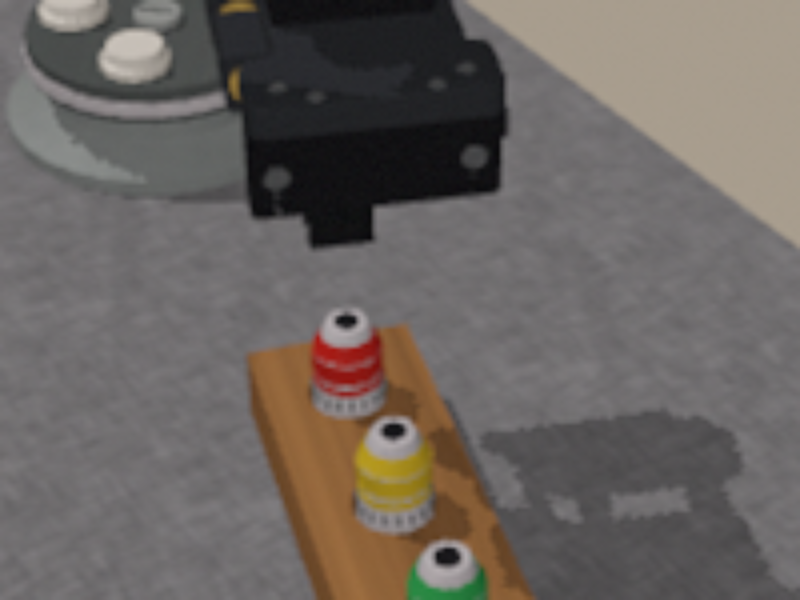

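The fingertips are centred at about (275,250), directly above the red tip at (276,270), as predicted. I'll finish the descent and hold for more than 2 s.

```bash
python3 -m handwheel '[{"delta_rot":[0,0,0],"xyz":[0,0,6],"hand":1},{"delta_rot":[0,0,0],"xyz":[0,0,12],"hand":1},{"delta_rot":[0,0,0],"xyz":[0,0,19],"hand":1},{"delta_rot":[0,0,0],"xyz":[0,0,19],"hand":1},{"delta_rot":[0,0,0],"xyz":[0,0,19],"hand":1}]'
python3 -c "
from h import *
go([.534,-.053,.09])"
```

```text
time_s: 3.32
position: [0.5337, -0.0516, 0.0918]
tcp_rot: [[-0.927, 0.374, 0.001], [0.374, 0.927, -0.0], [-0.001, 0.0, -1.0]]
force: [0.6, -0.2, 0.2]
opening: 0.005
grasp_force: 0.0
3.325 [ 0.5337 -0.0516  0.0918] shift mm [-0.8 -1.2  1.8] [[-0.927, 0.374, 0.001], [0.374, 0.927, -0.0], [-0.001, 0.0, -1.0]] 0.005
```

Within about 2 mm. I'll trim slightly and hold for 5 calls (about 3.1 s).

```bash
python3 -m handwheel '[{"delta_rot":[0,0,0],"xyz":[-1,-1,1],"hand":1},{"delta_rot":[0,0,0],"xyz":[-1,-1,1],"hand":1},{"delta_rot":[0,0,0],"xyz":[-1,-1,1],"hand":1},{"delta_rot":[0,0,0],"xyz":[-1,-1,1],"hand":1},{"delta_rot":[0,0,0],"xyz":[-1,-1,1],"hand":1}]'
python3 -m handwheel '[{"delta_rot":[0,0,0],"xyz":[0,0,0],"hand":1},{"delta_rot":[0,0,0],"xyz":[0,0,0],"hand":1},{"delta_rot":[0,0,0],"xyz":[0,0,0],"hand":1},{"delta_rot":[0,0,0],"xyz":[0,0,0],"hand":1},{"delta_rot":[0,0,0],"xyz":[0,0,0],"hand":1}]'
python3 -m handwheel '[{"delta_rot":[0,0,0],"xyz":[0,0,0],"hand":1},{"delta_rot":[0,0,0],"xyz":[0,0,0],"hand":1},{"delta_rot":[0,0,0],"xyz":[0,0,0],"hand":1},{"delta_rot":[0,0,0],"xyz":[0,0,0],"hand":1},{"delta_rot":[0,0,0],"xyz":[0,0,0],"hand":1}]'
python3 -m handwheel '[{"delta_rot":[0,0,0],"xyz":[0,0,0],"hand":1},{"delta_rot":[0,0,0],"xyz":[0,0,0],"hand":1},{"delta_rot":[0,0,0],"xyz":[0,0,0],"hand":1},{"delta_rot":[0,0,0],"xyz":[0,0,0],"hand":1},{"delta_rot":[0,0,0],"xyz":[0,0,0],"hand":1}]'
python3 -m handwheel '[{"delta_rot":[0,0,0],"xyz":[0,0,0],"hand":1},{"delta_rot":[0,0,0],"xyz":[0,0,0],"hand":1},{"delta_rot":[0,0,0],"xyz":[0,0,0],"hand":1},{"delta_rot":[0,0,0],"xyz":[0,0,0],"hand":1},{"delta_rot":[0,0,0],"xyz":[0,0,0],"hand":1}]'
python3 -m handwheel '[{"delta_rot":[0,0,0],"xyz":[0,0,-20],"hand":1},{"delta_rot":[0,0,0],"xyz":[0,0,-45],"hand":1},{"delta_rot":[0,0,0],"xyz":[0,0,-70],"hand":1},{"delta_rot":[0,0,0],"xyz":[0,0,-90],"hand":1},{"delta_rot":[0,0,0],"xyz":[0,0,-90],"hand":1}]'
python3 -c "
from h import *
go([.6155,.1732,.081])"
```

```text
time_s: 3.95
position: [0.534, -0.0528, 0.0906]
tcp_rot: [[-0.927, 0.374, -0.0], [0.374, 0.927, 0.0], [0.0, -0.0, -1.0]]
force: [-1.0, -0.0, -0.3]
opening: 0.008
grasp_force: 0.0
time_s: 4.58
position: [0.534, -0.0528, 0.0905]
tcp_rot: [[-0.927, 0.374, -0.0], [0.374, 0.927, 0.0], [0.0, -0.0, -1.0]]
force: [0.2, -0.2, 0.0]
opening: 0.001
grasp_force: 0.0
time_s: 5.2
position: [0.534, -0.0528, 0.0905]
tcp_rot: [[-0.927, 0.374, -0.0], [0.374, 0.927, -0.0], [0.0, -0.0, -1.0]]
force: [0.2, 0.4, 0.7]
opening: 0.006
grasp_force: 0.0
time_s: 5.82
position: [0.534, -0.0528, 0.0905]
tcp_rot: [[-0.927, 0.374, -0.0], [0.374, 0.927, 0.0], [0.0, -0.0, -1.0]]
force: [-0.5, 0.0, 0.1]
opening: 0.003
grasp_force: 0.0
time_s: 6.45
position: [0.534, -0.0528, 0.0905]
tcp_rot: [[-0.927, 0.374, -0.0], [0.374, 0.927, 0.0], [0.0, 0.0, -1.0]]
force: [0.9, -0.1, 0.2]
opening: 0.006
grasp_force: 0.0
time_s: 7.08
position: [0.5351, -0.0531, 0.1819]
tcp_rot: [[-0.927, 0.374, 0.004], [0.374, 0.927, -0.001], [-0.004, 0.0, -1.0]]
force: [0.1, -0.1, -0.1]
opening: 0.006
grasp_force: 0.0
7.075 [ 0.5351 -0.0531  0.1819] shift mm [ 10.5 239.9 101. ] [[-0.927, 0.374, 0.004], [0.374, 0.927, -0.001], [-0.004, 0.0, -1.0]] 0.006
```

```bash
python3 -m handwheel '[{"delta_rot":[0,0,0],"xyz":[2,40,0],"hand":1},{"delta_rot":[0,0,0],"xyz":[4,80,0],"hand":1},{"delta_rot":[0,0,0],"xyz":[6,120,0],"hand":1},{"delta_rot":[0,0,0],"xyz":[8,160,0],"hand":1},{"delta_rot":[0,0,0],"xyz":[9,200,0],"hand":1}]'
python3 -m handwheel '[{"delta_rot":[0,0,0],"xyz":[0,25,0],"hand":1},{"delta_rot":[0,0,0],"xyz":[1,40,0],"hand":1},{"delta_rot":[0,0,0],"xyz":[1,40,20],"hand":1},{"delta_rot":[0,0,0],"xyz":[1,40,40],"hand":1},{"delta_rot":[0,0,0],"xyz":[1,40,60],"hand":1}]'
python3 -m handwheel '[{"delta_rot":[0,0,0],"xyz":[0,0,10],"hand":1},{"delta_rot":[0,0,0],"xyz":[0,0,20],"hand":1},{"delta_rot":[0,0,0],"xyz":[0,0,20],"hand":1},{"delta_rot":[0,0,0],"xyz":[0,0,20],"hand":1},{"delta_rot":[0,0,0],"xyz":[0,0,20],"hand":1}]'
python3 -c "
from h import *
go([.6155,.1732,.081])
cv2.imwrite('pics/side2.png',cv2.resize(vision.capture('side')[130:280,150:350,::-1],None,fx=4,fy=4))"
```

```text
time_s: 7.7
position: [0.6001, 0.1372, 0.179]
tcp_rot: [[-0.927, 0.374, -0.002], [0.374, 0.927, -0.0], [0.002, -0.001, -1.0]]
force: [0.5, -0.1, 0.3]
opening: 0.003
grasp_force: 0.0
time_s: 8.32
position: [0.614, 0.1729, 0.1191]
tcp_rot: [[-0.927, 0.375, -0.002], [0.375, 0.927, -0.0], [0.001, -0.001, -1.0]]
force: [1.0, -0.3, -0.2]
opening: 0.005
grasp_force: 0.0
time_s: 8.95
position: [0.6152, 0.1735, 0.1013]
tcp_rot: [[-0.927, 0.374, 0.001], [0.374, 0.927, 0.0], [-0.001, 0.001, -1.0]]
force: [-0.5, 0.1, -0.1]
opening: 0.003
grasp_force: 0.0
8.95 [0.6152 0.1735 0.1013] shift mm [-0.4 -0.2 20.3] [[-0.927, 0.374, 0.001], [0.374, 0.927, 0.0], [-0.001, 0.001, -1.0]] 0.003
```

View pics/side2.png

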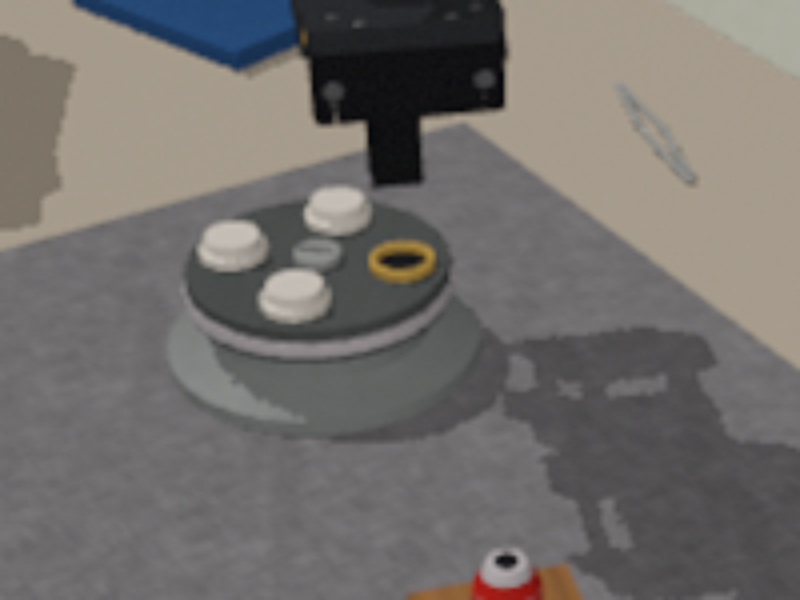

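The fingertips, at (249,176) in full-frame pixels, are directly above the brass port at (250,194). Next is the last 20 mm down and the hold.

```bash
python3 -m handwheel '[{"delta_rot":[0,0,0],"xyz":[0,0,6],"hand":1},{"delta_rot":[0,0,0],"xyz":[0,0,12],"hand":1},{"delta_rot":[0,0,0],"xyz":[0,0,18],"hand":1},{"delta_rot":[0,0,0],"xyz":[0,0,20],"hand":1},{"delta_rot":[0,0,0],"xyz":[0,0,20],"hand":1}]'
python3 -m handwheel '[{"delta_rot":[0,0,0],"xyz":[0,0,0],"hand":1},{"delta_rot":[0,0,0],"xyz":[0,0,0],"hand":1},{"delta_rot":[0,0,0],"xyz":[0,0,0],"hand":1},{"delta_rot":[0,0,0],"xyz":[0,0,0],"hand":1},{"delta_rot":[0,0,0],"xyz":[0,0,0],"hand":1}]'
python3 -m handwheel '[{"delta_rot":[0,0,0],"xyz":[0,0,0],"hand":1},{"delta_rot":[0,0,0],"xyz":[0,0,0],"hand":1},{"delta_rot":[0,0,0],"xyz":[0,0,0],"hand":1},{"delta_rot":[0,0,0],"xyz":[0,0,0],"hand":1},{"delta_rot":[0,0,0],"xyz":[0,0,0],"hand":1}]'
python3 -m handwheel '[{"delta_rot":[0,0,0],"xyz":[0,0,0],"hand":1},{"delta_rot":[0,0,0],"xyz":[0,0,0],"hand":1},{"delta_rot":[0,0,0],"xyz":[0,0,0],"hand":1},{"delta_rot":[0,0,0],"xyz":[0,0,0],"hand":1},{"delta_rot":[0,0,0],"xyz":[0,0,0],"hand":1}]'
python3 -m handwheel '[{"delta_rot":[0,0,0],"xyz":[0,0,0],"hand":1},{"delta_rot":[0,0,0],"xyz":[0,0,0],"hand":1},{"delta_rot":[0,0,0],"xyz":[0,0,0],"hand":1},{"delta_rot":[0,0,0],"xyz":[0,0,0],"hand":1},{"delta_rot":[0,0,0],"xyz":[0,0,0],"hand":1}]'
python3 -m handwheel '[{"delta_rot":[0,0,0],"xyz":[0,0,0],"hand":1},{"delta_rot":[0,0,0],"xyz":[0,0,0],"hand":1},{"delta_rot":[0,0,0],"xyz":[0,0,0],"hand":1},{"delta_rot":[0,0,0],"xyz":[0,0,0],"hand":1},{"delta_rot":[0,0,0],"xyz":[0,0,0],"hand":1}]'
python3 -c "
from h import *
go([.6155,.1732,.081])
cv2.imwrite('pics/side3.png',vision.capture('side')[:,:,::-1])"
```

```text
time_s: 9.62
position: [0.6145, 0.1734, 0.0802]
tcp_rot: [[-0.927, 0.374, -0.001], [0.374, 0.927, -0.0], [0.0, -0.0, -1.0]]
force: [1.1, -0.0, 0.1]
opening: 0.006
grasp_force: 0.0
time_s: 10.25
position: [0.6147, 0.1735, 0.0806]
tcp_rot: [[-0.927, 0.374, 0.0], [0.374, 0.927, 0.0], [-0.0, 0.0, -1.0]]
force: [-0.1, -0.5, 0.1]
opening: 0.005
grasp_force: 0.0
time_s: 10.88
position: [0.6146, 0.1735, 0.0806]
tcp_rot: [[-0.927, 0.374, 0.0], [0.374, 0.927, 0.0], [-0.0, 0.0, -1.0]]
force: [0.1, -0.2, 0.1]
opening: 0.005
grasp_force: 0.0
time_s: 11.5
position: [0.6146, 0.1734, 0.0806]
tcp_rot: [[-0.927, 0.374, -0.0], [0.374, 0.927, -0.0], [0.0, -0.0, -1.0]]
force: [0.3, 0.4, 0.3]
opening: 0.006
grasp_force: 0.0
time_s: 12.12
position: [0.6146, 0.1735, 0.0806]
tcp_rot: [[-0.927, 0.374, 0.0], [0.374, 0.927, 0.0], [-0.0, 0.0, -1.0]]
force: [-0.6, -1.0, 0.0]
opening: 0.003
grasp_force: 0.0
time_s: 12.75
position: [0.6146, 0.1735, 0.0806]
tcp_rot: [[-0.927, 0.374, 0.0], [0.374, 0.927, 0.0], [-0.0, 0.0, -1.0]]
force: [-1.0, -0.1, -0.3]
opening: 0.01
grasp_force: 0.0
12.75 [0.6146 0.1735 0.0806] shift mm [-0.9  0.1 -0.4] [[-0.927, 0.374, 0.0], [0.374, 0.927, 0.0], [-0.0, 0.0, -1.0]] 0.01
```

View pics/side3.png

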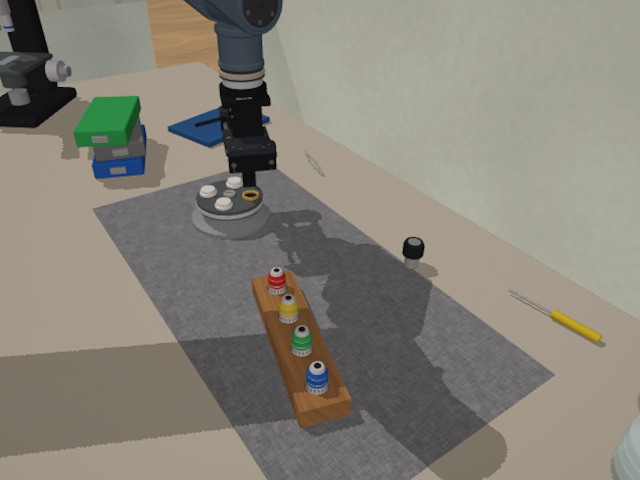

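The fingertips are just above the brass port at (250,195). The objectives, nosepiece and eyepiece are where they were at the start, so I'm handing in.

```bash
python3 -c "
from rig import workorder
print(workorder.hand_in())"
```

```text
the job is handed in; nothing more can be done
None
```

I pointed about 2 cm above the red-banded objective for about 2.5 s, then about 2 cm above the open brass-ringed port for about 3 s. The arm finished there at 12.8 s, touched nothing as far as the force readings and last picture show, and the job is handed in.

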